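# Slide the locked sample carriage to the reader

## Task

Bring the sample vial in front of the reader: press the carriage's lock button with the fingertips and, keeping it down, push the carriage along its rail all the way to the end stop, then let go so that the button springs back up and locks it there. Do not pick up anything: the vial rides in its socket, and the bottle, jar and dish around the stage stay where they are.

Things in the scene. Friction and masses are not known exactly. Their poses are not given: they have to be found in the camera images.
- stage: Fixed white stage on the bench, 110 (x) x 280 (y) x 24 mm; origin: centre of its underside. Its +y is the way the carriage slides to the end stop; its -x side is the near side, with the lock rack (rungs every 12 mm, tops 34 mm above the bench). Yaw within 0.6 rad. End blocks 120 mm either side of the middle, 46 mm high. Reader: white box 50 x 70 x 100 mm high at x +100, y +60 mm in this frame.
- carriage (a joint): Slide of the carriage along the stage's +y, m: 0 at the start, 0.120 at the end stop. Aluminium platform 110 (x) x 90 (y) mm, top 50 mm above the bench; needs about 2 N once unlocked. A catch under the lock button catches the rack at every 12 mm (1.5 mm play) when the button is up, so the carriage is locked; it is free with the button down 5 mm or more.
- lock_button (a joint): How far the lock button is pressed straight down, in m: 0 up, 0.007 fully down. Spring: about 2 N to start it, 6 N fully down. It comes back up by itself when released, if its catch is under a gap of the rack (as it is at the end stop).
- button_top (a point): Centre of the top of the dark grey lock button on the near half of the carriage; moves with the button, axes as the stage's. Rounded rectangle 34 (x) x 36 (y) mm, top 64 mm above the bench when up, 57 mm when fully down, so always above the platform.
- rest_top (a point): Middle of the top edge of the upright aluminium thumb rest on the carriage just ahead of the button (30 mm towards the stage's +y from the button's centre). Plate 44 (x) x 8 (y) mm, top 86 mm above the bench, 22 mm above the raised button; its face towards the button is 26 mm from the button's centre. A finger pressing the button can push it forward or just drag the button by friction.
- socket (a point): Point on the axis of the vial socket on the far half of the carriage, 60 mm in the stage's +x from the button's centre and 80 mm above the bench: where the middle of the seated vial is. The socket is a round cup 44 mm across, its rim 78 mm above the bench.
- vial_mid (a point): Centre, half-way up, of the loose glass vial with a white cap, 25 mm in diameter and 54 mm high, which stands in the socket with 2 mm of side play; its cap's top is 107 mm above the bench. 30 g.
- reagent: Loose white bottle, 56 mm in diameter, 110 mm high, beyond the stage's far (+x) side. Origin: centre of its underside. Bystander.
- jar: Loose amber jar, 52 mm in diameter, 65 mm high, beyond the stage's +y end. Origin: centre of its underside. Bystander.
- dish: Loose clear closed dish, 92 mm in diameter, 16 mm high, on the stage's near (-x) side. Origin: centre of its underside. Bystander.
Not all that is in view belongs to the job. There is more than one size of the part that bears vial_mid; the job needs the middle-sized.

How it is judged:
By the outcome, as a careful person would: the job done as asked, in the order asked, and still so for the second after the job is handed in, with the robot touching nothing.
It also fails if it takes over 42 s, if anything falls off the work surface, if the arm or the gripper's body presses on something with over 40 N, if the wrist force passes 120 N, or if a joint passes its speed limit or range.

## Robot

A 7-joint arm with a two-finger parallel gripper is mounted at the origin on the work surface. World frame = base frame: x ahead of the robot, y to its left, z up, the work surface at z = 0. Lengths are in m, angles in rad, forces in N, time in s.
With the tool pointing down it reaches from about 0.425 to 0.95 m from the base axis. Payload 16.7 kg.
Tool frame: the origin (TCP) lies on the front face of the gripper's body, between the roots of the fingers; the fingertips stand 97 mm ahead of it and the grasp point (between the pads) lies 78 mm ahead of it; x points along the fingers, y is the direction in which the jaws open and shut, and the axes are right-handed (so a half turn about x gives the same grasp; the last joint's range is limited). The gripper opens to 94 mm and grips with 3 to 60 N. Pads are 16 mm wide; open, the fingers measure 119 mm over their backs; the gripper's body (75 mm by 177 mm) begins 78 mm behind the grasp point.
Start: joints at [-1.468, 0.426, 0.074, 1.606, -0.034, 1.111, -0.067], TCP at [0.168, 0.654, 0.303] pointing down, gripper open.
Joint ranges: [-2.85, 2.85], [-0.5, 2.14], [-1.23, 1.37], [0.21, 2.46], [-1.02, 4.16], [0.16, 2.05], [-2.73, 2.73]. Speed limits (rad/s): [1.89, 1.89, 2.39, 2.39, 3.01, 3.01, 3.01].

## Interface

Orientations are given as a unit quaternion [w, x, y, z].
In Python, from cell import * gives the robot as it stands. The module is installed in compiled form; this text tells all that it offers.
- The arm moves only by the shell command python3 -m handwheel 'ROWS' [OPENING]. ROWS is JSON, a list of rows, each a list of 2 entries, a list of its own where there are three numbers: the shift along the tool's x, y, z in cm, then the turn, a rotation vector about the tool's x, y, z in degrees. In form: [[[x, y, z], [wx, wy, wz]], ...]. A call has 1 to 12 rows; each row is the pose to reach, as a shift and turn from the pose commanded when the call began, along the tool's axes at that moment; what a row does not reach only later rows make up. A row lasts 1/12 s, in which the tool goes at most 41.7 mm and 7.16 degrees, less where a joint would pass 70% of its speed; a pose out of reach is approached as far as the arm can. A call with a gripper value outside its range is refused whole. OPENING is the opening, from 0 (shut) to 1 (fully open), set as the call begins (- or left out, the last holds). The fingers move at their own pace and stop on an object; the grip force is fixed at half the most. Time passes only in rows, so rows that repeat a pose let the fingers close. It gives the time, the measured TCP pose, the force and the opening at its end, in the units of the state.
- sense(): the state, without advancing time (a new reading comes with each control period).
- camera(name): name is "scene" or "top" or "wrist"; returns a dict with "color" (480x640x3 uint8, red, green, blue), "K" (3x3 intrinsics, pixels), "origin" and "orientation" of the camera in the world; the wrist camera has in their place "T_tool_cam" (4x4, takes a point from camera to tool coordinates, whose origin is the TCP and whose axes are the tool frame's). Camera axes: x right, y down, z forward; pixel columns grow to the right and rows downward; lengths in m; the calibration is good to about 2 mm. A picture is of the moment at which its call begins: read the wrist's pose just before it. There is no depth.
- job_done(): hands the job in, once; it reports no verdict.
Trained networks look in a picture, given as the dict that the camera call returned (one of the last four; its "shot" number tells which), for a name from the list of things; names that differ only in an ending like _2 or _b are one class to them, and where a whole thing is asked for, a point or a joint stands for the part that bears it (a point fixed in the world has none). Each returns a list of dicts, best first, with "confidence" (0 to 1); they miss things now and then, are a little off and sometimes report something else, mostly with a low value. They report only what shows in the picture. A call takes as long as a camera call. They do not tell look-alikes from the thing itself.
- cut_out(picture, name): "region" (480x640 bool, what is visible of it) and "box" ([left, top, right, bottom] in pixels, round what is visible of it).
The state is a dict: "time_s": time; "joint_pos": joint angles; "dq": joint speeds; "joint_torque": joint torques, N m; "tcp_pos": TCP position; "ee_rot": TCP orientation; "ft_force": force on the tool from outside, world axes, zero at the start; "ft_torque": the same for the moment, N m; "finger_gap": finger opening in m.
Only numpy, scipy, OpenCV 4.12 (cv2) and the standard library are available. Lean on these libraries where they do the work, as an engineer would, in place of code of your own. Each camera call takes 0.05 s, during which the arm holds its last target.

## Working session

There is one attempt and no reset: what is moved stays moved. The work goes in short steps, Python scripts to look and compute and a shell command to move; the robot and the scene stay as the last step left them, time stands still between calls to the robot, and variables do not carry over. Pictures are saved under pics/ and viewed, and the job is handed in when it is done.

```bash
mkdir -p pics; python3 - <<'E'
from cell import *
import cv2,pickle
s=sense();print(s)
for n in ["scene","top","wrist"]:
    c=camera(n);cv2.imwrite(f"pics/{n}0.png",c["color"][:,:,::-1]);pickle.dump(c,open(f"{n}0.pkl","wb"))
    print(n,{k:v for k,v in c.items() if k!="color"})
    for t in ["stage","lock_button","rest_top","vial_mid","socket","carriage","dish"]:
        print(t,[(round(d["confidence"],2),list(d["box"])) for d in cut_out(c,t)])
E
```

```text
{'time_s': 0.0, 'joint_pos': array([-1.46847174,  0.42672521,  0.07387605,  1.60665409, -0.03407968,
        1.11080015, -0.06711152]), 'dq': array([0.00153264, 0.00063354, 0.00052968, 0.00072449, 0.00022292,
       0.000903  , 0.00113912]), 'joint_torque': array([-3.50991868e-04, -9.35827732e+01,  3.66643198e+00, -4.54215145e+01,
       -4.89046751e-02,  1.99150911e-02,  1.30537310e-04]), 'tcp_pos': array([0.16814984, 0.65337122, 0.30196005]), 'ee_rot': array([ 0.70149195,  0.08834991,  0.70152051, -0.08928782]), 'ft_force': array([-1.21633215, -0.23581979, -0.06165819]), 'ft_torque': array([-0.02773595,  0.04025354, -0.01467188]), 'finger_gap': 0.09411366580201812}
scene {'K': array([[584.56910149,   0.        , 309.26060589],
       [  0.        , 584.56910149, 236.95958996],
       [  0.        ,   0.        ,   1.        ]]), 'origin': array([ 1.18954935, -0.22634678,  0.86873219]), 'orientation': array([-0.28566434,  0.76005939,  0.55016758, -0.19499038]), 'shot': 1}
stage [(0.57, [184.7, 227.8, 344.2, 344.8]), (0.32, [215.4, 249.9, 234.8, 273.2])]
lock_button [(0.85, [225.7, 2
[... 843 characters left out ...]
riage [(0.97, [372.2, 229.2, 435.6, 299.3])]
dish [(0.86, [295.3, 268.7, 343.8, 315.7])]
wrist {'K': array([[331.4417688 ,   0.        , 318.14865581],
       [  0.        , 331.4417688 , 239.88634225],
       [  0.        ,   0.        ,   1.        ]]), 'T_tool_cam': array([[-3.61974736e-04, -2.54745587e-01,  9.67008043e-01,
        -8.17581313e-02],
       [ 9.99999796e-01,  4.17610157e-04,  4.84338274e-04,
        -5.70050319e-04],
       [-5.27215418e-04,  9.67008020e-01,  2.54745384e-01,
        -7.24058161e-02],
       [ 0.00000000e+00,  0.00000000e+00,  0.00000000e+00,
         1.00000000e+00]]), 'shot': 3}
stage []
lock_button []
rest_top []
vial_mid []
socket []
carriage []
dish []
```

```bash
python3 - <<'E'
import cv2
a=cv2.imread("pics/top0.png")[140:340,270:520];cv2.imwrite("pics/topc.png",cv2.resize(a,None,fx=3,fy=3,interpolation=cv2.INTER_CUBIC)[:600,:750])
a=cv2.imread("pics/scene0.png")[190:360,110:370];cv2.imwrite("pics/scenec.png",cv2.resize(a,None,fx=3,fy=3,interpolation=cv2.INTER_CUBIC))
E
```

```text
(no output)
```

View pics/topc.png

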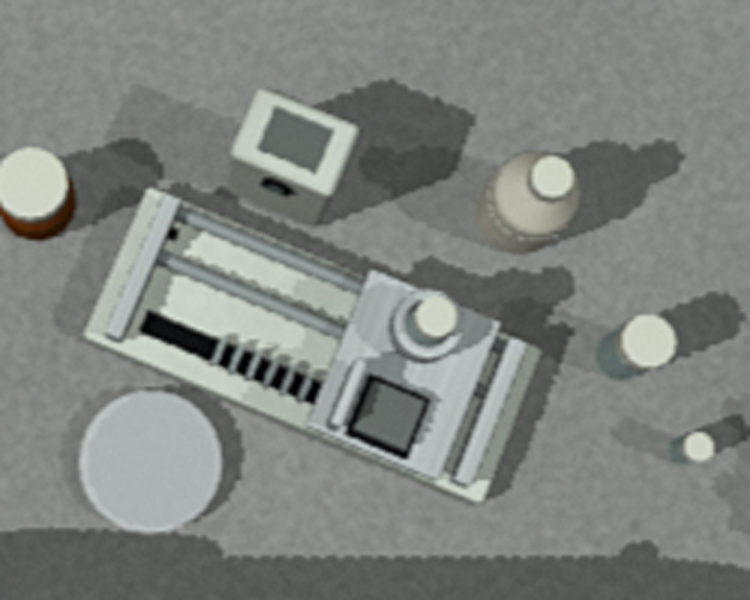

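View pics/scenec.png

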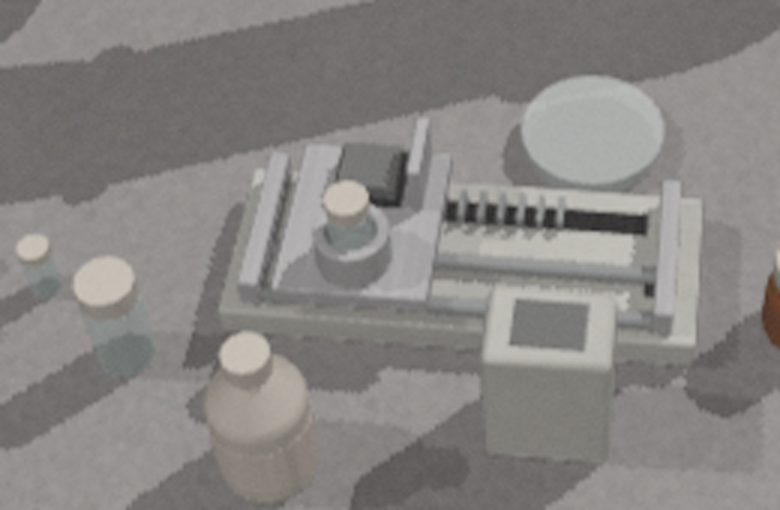

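View pics/top0.png

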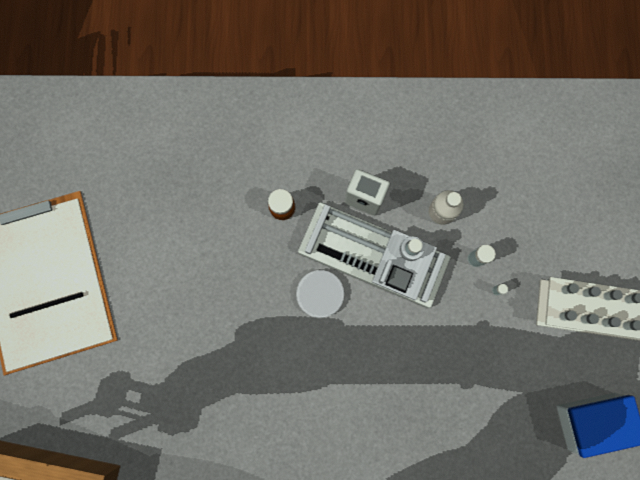

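```bash
cat > h.py <<'E'
import numpy as np,cv2,pickle
from scipy.spatial.transform import Rotation as R
from scipy.optimize import least_squares
def rot(q): return R.from_quat([q[1],q[2],q[3],q[0]]).as_matrix()
def proj(c,P):
    p=(np.asarray(P)-c["origin"])@rot(c["orientation"]);q=p@c["K"].T
    return q[:,:2]/q[:,2:]
def onz(c,u,z):
    d=rot(c["orientation"])@np.linalg.inv(c["K"])@np.array([u[0],u[1],1.]);o=c["origin"]
    return o+d*(z-o[2])/d[2]
E
cat > fit.py <<'E'
from h import *
T=pickle.load(open("top0.pkl","rb"));S=pickle.load(open("scene0.pkl","rb"))
t=np.array([(150,188),(540,350),(480,502),(85,338),(388,413)])/3+[270,140]
s=np.array([(700,345),(225,312),(702,200)])/3+[110,190]
# top corners: +y+x(150,188), -y+x, -y-x, +y-x
Lt=np.array([(.055,.14,.024),(.055,-.14,.024),(-.055,-.14,.024),(-.055,.14,.024)])
for u,l in zip(t,Lt):print(onz(T,u,.024))
print("button",onz(T,t[4],.064), onz(S,np.array([370,172])/3+[110,190],.064), "rim/cap", onz(T,np.array([435,316])/3+[270,140],.107),onz(S,np.array([347,200])/3+[110,190],.107))
def W(p,L): 
    c,s_=np.cos(p[2]),np.sin(p[2]);return np.c_[p[0]+c*L[:,0]-s_*L[:,1],p[1]+s_*L[:,0]+c*L[:,1],L[:,2]]
def f(p): return np.r_[(proj(T,W(p,Lt))-t[:4]).ravel(),(proj(S,W(p,Lt[[0,1,3]]))-s).ravel()]
r=least_squares(f,[.45,0,0]);print(r.x,r.fun.round(1))
p=r.x
b=np.array([onz(T,t[4],.064)]);c,s_=np.cos(p[2]),np.sin(p[2]);d=b[0,:2]-p[:2]
print("button in stage",c*d[0]+s_*d[1],-s_*d[0]+c*d[1])
E
python3 fit.py
```

```text
[0.67201728 0.01860396 0.024     ]
[ 0.56427523 -0.23535013  0.024     ]
[ 0.46592358 -0.19313425  0.024     ]
[0.57215732 0.06066294 0.024     ]
button [ 0.51914369 -0.12981545  0.064     ] [ 0.52542292 -0.1302616   0.064     ] rim/cap [ 0.57342644 -0.15362989  0.107     ] [ 0.57656644 -0.15226574  0.107     ]
[ 0.57004057 -0.08532344 -0.39754634] [-2.  -1.5  0.1 -1.2  0.   0.4 -2.3 -0.7 -1.3 -0.2 -3.1 -0.6  0.2 -1.3]
button in stage -0.02970221381594858 -0.06072733220557306
```

```bash
cat >> h.py <<'E'
YAW=-0.40
def target_rot(yaw,ref):
    best=None
    for k in range(4):  # any quarter turn
        a=yaw+k*np.pi/2
        y=np.array([np.cos(a),np.sin(a),0]);x=np.array([0,0,-1.]);M=np.c_[x,y,np.cross(x,y)]
        yield k,M
def rel(p,k,yaw=YAW):
    from cell import sense
    s=sense();A=rot(s["ee_rot"]);M=dict(target_rot(yaw,A))[k]
    print("t",s["time_s"],"tcp",s["tcp_pos"].round(4),"f",s["ft_force"].round(1),"shift cm",(100*A.T@(np.array(p)-s["tcp_pos"])).round(2),"turn",np.degrees(R.from_matrix(A.T@M).as_rotvec()).round(2))
E
python3 - <<'E'
from h import *
from cell import sense
print(rot(sense()["ee_rot"]).round(3))
for k in range(4): rel([.48,.30,.30],k)
rel([.5235,-.121,.25],0)
E
```

```text
[[-0.     0.249  0.968]
 [-0.     0.968 -0.249]
 [-1.    -0.    -0.   ]]
t 1.2 tcp [0.1682 0.6537 0.3027] f [ 0.5 -0.  -0.5] shift cm [  0.27 -26.48  39.01] turn [98.49  0.    0.  ]
t 1.2 tcp [0.1682 0.6537 0.3027] f [ 0.5 -0.  -0.5] shift cm [  0.27 -26.48  39.01] turn [ 8.49 -0.    0.  ]
t 1.2 tcp [0.1682 0.6537 0.3027] f [ 0.5 -0.  -0.5] shift cm [  0.27 -26.48  39.01] turn [-81.51  -0.     0.  ]
t 1.2 tcp [0.1682 0.6537 0.3027] f [ 0.5 -0.  -0.5] shift cm [  0.27 -26.48  39.01] turn [-1.7151e+02 -1.0000e-02 -0.0000e+00]
t 1.2 tcp [0.1682 0.6537 0.3027] f [ 0.5 -0.  -0.5] shift cm [  5.27 -66.17  53.72] turn [98.49  0.    0.  ]
```

View pics/scene0.png

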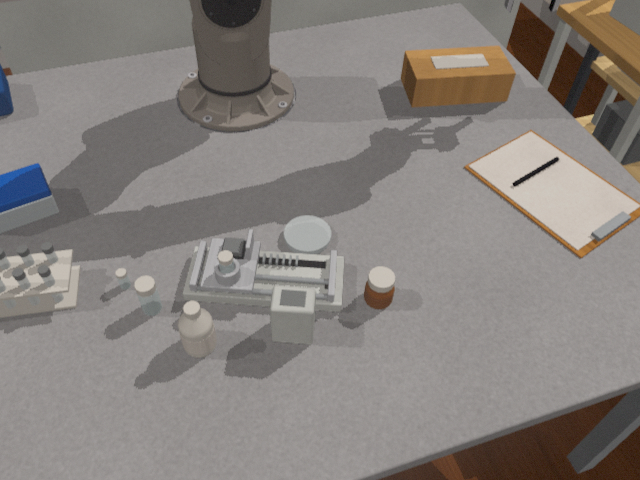

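```bash
python3 -m handwheel '[[[0,-2,3],[0.5,0,0]],[[0,-4.5,6.5],[1,0,0]],[[0,-7,10],[2,0,0]],[[0,-9.5,14],[3,0,0]],[[0,-12,17.5],[4,0,0]],[[0,-14.5,21],[5,0,0]],[[0,-17,25],[6,0,0]],[[0,-19.5,28.5],[7,0,0]],[[0,-22,32],[8,0,0]],[[0,-24.2,35.5],[8.5,0,0]],[[0,-25.8,38],[8.5,0,0]],[[0,-26.5,39],[8.5,0,0]]]' 0; python3 -c "
from h import *
rel([.5235,-.121,.25],1)"
```

```text
time_s: 2.2
tcp_pos: [0.4831, 0.2952, 0.3032]
ee_rot: [0.693, 0.142, 0.692, -0.142]
ft_force: [-0.0, -0.3, -0.3]
finger_gap: 0.0172
t 2.2 tcp [0.4831 0.2952 0.3032] f [-0.  -0.3 -0.3] shift cm [  5.34 -36.66  20.11] turn [-0.29  0.09 -0.01]
```

```bash
python3 -m handwheel '[[[0,-3,1.6],[0,0,0]],[[0,-6,3.3],[0,0,0]],[[0,-9.5,5.2],[0,0,0]],[[0,-13,7],[0,0,0]],[[1,-16.5,9],[0,0,0]],[[2,-20,11],[0,0,0]],[[3,-23.5,13],[0,0,0]],[[4,-27,14.8],[0,0,0]],[[5,-30.5,16.7],[0,0,0]],[[5.3,-33.5,18.3],[0,0,0]],[[5.3,-35.8,19.6],[0,0,0]],[[5.3,-36.7,20.1],[-0.3,0,0]]]' 0; python3 - <<'E'
from h import *
from cell import *
rel([.5235,-.121,.25],1)
s=sense();c=camera("wrist");cv2.imwrite("pics/w1.png",c["color"][:,:,::-1]);pickle.dump((s,c),open("w1.pkl","wb"))
c2=camera("top");cv2.imwrite("pics/t1.png",c2["color"][:,:,::-1])
for t in ["lock_button","vial_mid"]: print(t,[(round(d["confidence"],2),list(d["box"])) for d in cut_out(c,t)])
E
```

```text
time_s: 3.2
tcp_pos: [0.5217, -0.1206, 0.2497]
ee_rot: [0.693, 0.14, 0.693, -0.141]
ft_force: [-0.4, -0.2, 0.2]
finger_gap: 0.0003
t 3.2 tcp [ 0.5217 -0.1206  0.2497] f [-0.4 -0.2  0.2] shift cm [-0.03  0.03  0.18] turn [0.05 0.03 0.06]
lock_button [(0.96, [286.5, 221.7, 326.3, 263.2])]
vial_mid [(0.71, [99.2, 273.5, 140.5, 311.9]), (0.7, [142.8, 303.9, 205.6, 352.6])]
```

View pics/w1.png

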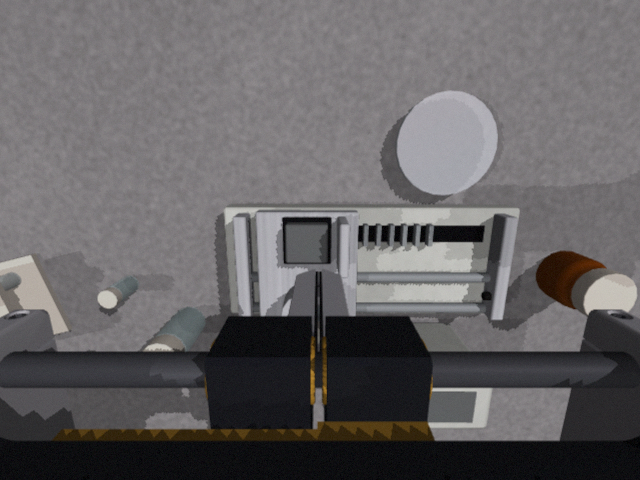

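The wrist view shows the grey button at about (285–331, 218–264), the rest at x≈343, and the stage edges level with the image, so the yaw is right. I'll measure the button position from this view.

```bash
python3 - <<'E'
from h import *
s,c=pickle.load(open("w1.pkl","rb"))
A=np.eye(4);A[:3,:3]=rot(s["ee_rot"]);A[:3,3]=s["tcp_pos"];W=A@c["T_tool_cam"]
def oz(u,z):
    d=W[:3,:3]@np.linalg.inv(c["K"])@np.array([*u,1.]);return W[:3,3]+d*(z-W[2,3])/d[2]
b=oz((307.5,240.5),.064)
print(b, [oz(u,.064) for u in [(285,218),(331,264)]],"stage corners",oz((225,207),.024),oz((518,209),.024))
d=oz((518,209),.024)-oz((225,207),.024);print(np.arctan2(-d[0],d[1]),np.linalg.norm(d))
u=np.array([np.sin(.4),np.cos(.4),0]);n=np.array([np.cos(.4),-np.sin(.4),0])
e=oz((342,248),.086)-b;print("rest rel",e@n,e@u)
rel([*(b+.008*u)[:2],.182],1)
E
```

```text
[ 0.51692765 -0.12869522  0.064     ] [array([ 0.49222607, -0.13814885,  0.064     ]), array([ 0.54368871, -0.1184534 ,  0.064     ])] stage corners [ 0.46650856 -0.19234301  0.024     ] [0.57463843 0.05959802 0.024     ]
-0.405411922472802 0.2741648193580309
rest rel 8.899776478784669e-05 0.027289517515857408
t 3.4 tcp [ 0.522  -0.116   0.2497] f [ 0.4  0.6 -0.4] shift cm [ 6.77 -0.56  0.03] turn [ 0.27 -0.01 -0.01]
```

```bash
python3 -m handwheel '[[[0,0,0],[0,0,0]],[[0,0,0],[0,0,0]]]' 0; python3 -c "
from h import *
rel([.522,-.122,.182],1)
rel([.522,-.122,.182],1)"
```

```text
time_s: 3.57
tcp_pos: [0.5221, -0.1152, 0.2497]
ee_rot: [0.693, 0.138, 0.693, -0.138]
ft_force: [0.4, 0.5, 0.2]
finger_gap: 0.0007
t 3.5667 tcp [ 0.5221 -0.1152  0.2497] f [0.4 0.5 0.2] shift cm [ 6.77 -0.63  0.25] turn [ 0.39 -0.   -0.02]
t 3.5667 tcp [ 0.5221 -0.1152  0.2497] f [0.4 0.5 0.2] shift cm [ 6.77 -0.63  0.25] turn [ 0.39 -0.   -0.02]
```

```bash
python3 -m handwheel '[[[1,-0.2,0.1],[0.2,0,0]],[[2.5,-0.6,0.2],[0.4,0,0]],[[4.5,-0.6,0.25],[0.4,0,0]],[[6,-0.6,0.25],[0.4,0,0]],[[6.7,-0.6,0.25],[0.4,0,0]],[[6.7,-0.6,0.25],[0.4,0,0]],[[6.7,-0.6,0.25],[0.4,0,0]],[[6.7,-0.6,0.25],[0.4,0,0]]]' 0; python3 - <<'E'
from h import *
from cell import *
rel([.522,-.122,.161],1)
s=sense();c=camera("wrist");cv2.imwrite("pics/w2.png",c["color"][:,:,::-1]);
c=camera("scene");cv2.imwrite("pics/s2.png",cv2.resize(c["color"][190:360,110:370,::-1],None,fx=3,fy=3));
E
```

```text
time_s: 4.23
tcp_pos: [0.5223, -0.123, 0.1833]
ee_rot: [0.693, 0.141, 0.693, -0.141]
ft_force: [0.7, 0.3, -0.2]
finger_gap: 0.0005
t 4.2333 tcp [ 0.5223 -0.123   0.1833] f [ 0.7  0.3 -0.2] shift cm [ 2.23  0.07 -0.07] turn [-0.11  0.05 -0.01]
```

View pics/w2.png

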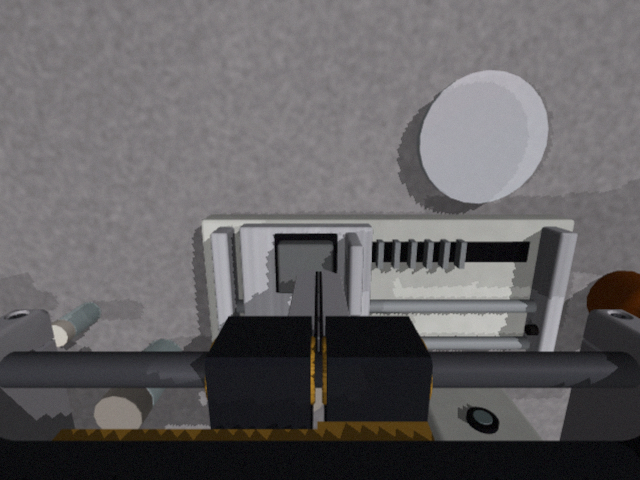

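View pics/s2.png

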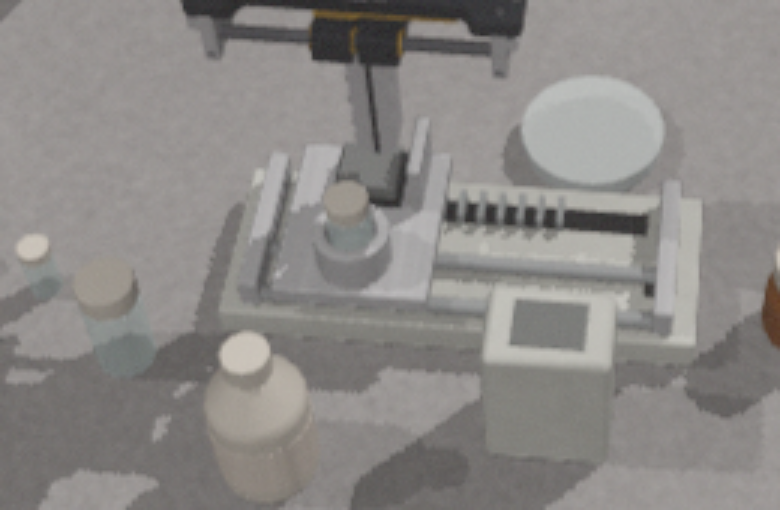

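```bash
python3 -m handwheel '[[[0.8,0,0],[0,0,0]],[[1.6,0,0],[0,0,0]],[[2.1,0,0],[0,0,0]],[[2.5,0,0],[0,0,0]],[[2.5,0,0],[0,0,0]],[[2.5,0,0],[0,0,0]]]' 0; python3 -m handwheel '[[[0.2,0,0],[0,0,0]],[[0.4,0,0],[0,0,0]],[[0.5,0,0],[0,0,0]],[[0.5,0,0],[0,0,0]],[[0.5,0,0],[0,0,0]]]' 0
```

```text
time_s: 4.83
tcp_pos: [0.5218, -0.1229, 0.1575]
ee_rot: [0.693, 0.141, 0.693, -0.141]
ft_force: [-1.3, 2.0, 4.1]
finger_gap: 0.0004
time_s: 5.25
tcp_pos: [0.522, -0.1228, 0.1539]
ee_rot: [0.693, 0.142, 0.693, -0.141]
ft_force: [-10.5, 5.0, 32.1]
finger_gap: 0.0005
```

```bash
python3 -m handwheel '[[[-0.1,0,0],[0,0,0]],[[-0.1,0.2,0],[0,0,0]],[[-0.1,0.5,0],[0,0,0]],[[-0.1,0.8,0],[0,0,0]],[[-0.1,1.2,0],[0,0,0]],[[-0.1,1.6,0],[0,0,0]],[[-0.1,2,0],[0,0,0]],[[-0.1,2,0],[0,0,0]]]' 0; python3 - <<'E'
from h import *
from cell import *
rel([.522+.12*.389,-.123+.12*.921,.154],1)
c=camera("scene");cv2.imwrite("pics/s3.png",cv2.resize(c["color"][190:360,110:370,::-1],None,fx=3,fy=3));
E
```

```text
time_s: 5.92
tcp_pos: [0.5299, -0.104, 0.1542]
ee_rot: [0.693, 0.141, 0.693, -0.141]
ft_force: [-5.0, 2.9, 17.0]
finger_gap: 0.0003
t 5.9167 tcp [ 0.5299 -0.104   0.1542] f [-5.   2.9 17. ] shift cm [ 0.03  9.94 -0.01] turn [-0.08 -0.01 -0.03]
```

View pics/s3.png

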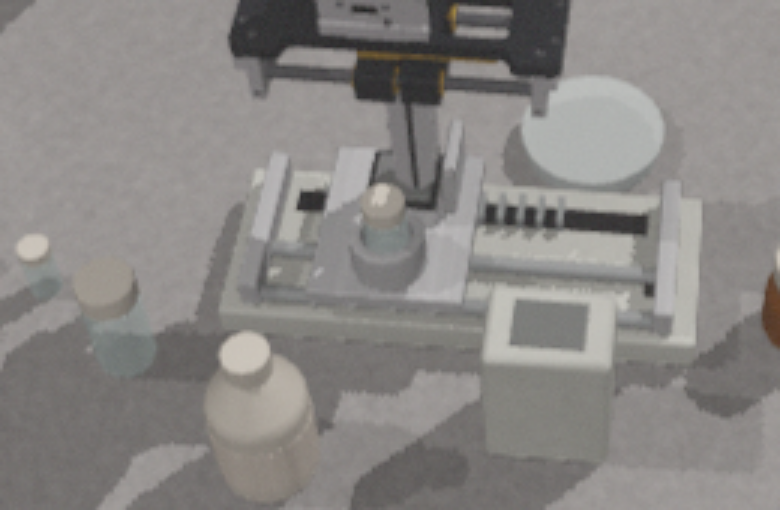

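The carriage is moving with the finger and the vial is riding in its socket. I'll keep going.

```bash
python3 -m handwheel '[[[0,0.4,0],[0,0,0]],[[0,1,0],[0,0,0]],[[0,1.7,0],[0,0,0]],[[0,2.4,0],[0,0,0]],[[0,3.1,0],[0,0,0]],[[0,3.8,0],[0,0,0]],[[0,4.5,0],[0,0,0]],[[0,5.2,0],[0,0,0]],[[0,5.9,0],[0,0,0]],[[0,6.5,0],[0,0,0]],[[0,6.9,0],[0,0,0]],[[0,7,0],[0,0,0]]]' 0; python3 -m handwheel '[[[0,0.4,0],[0,0,0]],[[0,0.8,0],[0,0,0]],[[0,1.2,0],[0,0,0]],[[0,1.6,0],[0,0,0]],[[0,1.9,0],[0,0,0]],[[0,2.1,0],[0,0,0]],[[0,2.2,0],[0,0,0]],[[0,2.2,0],[0,0,0]]]' 0
python3 - <<'E'
from h import *
from cell import *
rel([.522+.12*.389,-.123+.12*.921,.154],1)
c=camera("scene");cv2.imwrite("pics/s4.png",cv2.resize(c["color"][190:360,110:370,::-1],None,fx=3,fy=3));
E
```

```text
time_s: 6.97
tcp_pos: [0.5574, -0.0395, 0.1542]
ee_rot: [0.693, 0.141, 0.693, -0.141]
ft_force: [-5.3, 1.5, 15.4]
finger_gap: 0.0002
time_s: 7.63
tcp_pos: [0.5658, -0.0197, 0.1543]
ee_rot: [0.693, 0.141, 0.693, -0.141]
ft_force: [-6.8, 3.0, 16.4]
finger_gap: 0.0005
t 7.6333 tcp [ 0.5658 -0.0197  0.1543] f [-6.8  3.  16.4] shift cm [ 0.03  0.77 -0.02] turn [-0.1  -0.01 -0.03]
```

View pics/s4.png

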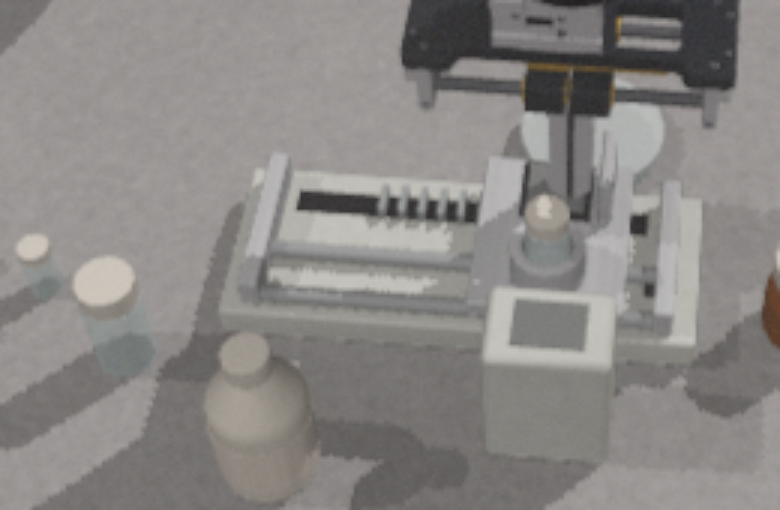

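```bash
python3 -m handwheel '[[[0,0.3,0],[0,0,0]],[[0,0.6,0],[0,0,0]],[[0,0.8,0],[0,0,0]],[[0,0.9,0],[0,0,0]],[[0,0.9,0],[0,0,0]]]' 0; python3 -m handwheel '[[[0,0.15,0],[0,0,0]],[[0,0.3,0],[0,0,0]],[[0,0.4,0],[0,0,0]],[[0,0.4,0],[0,0,0]]]' 0
python3 - <<'E'
from h import *
from cell import *
rel([.522+.12*.389,-.123+.12*.921,.154],1)
c=camera("scene");cv2.imwrite("pics/s5.png",cv2.resize(c["color"][190:360,110:370,::-1],None,fx=3,fy=3));
E
```

```text
time_s: 8.1
tcp_pos: [0.5691, -0.012, 0.1542]
ee_rot: [0.693, 0.141, 0.693, -0.141]
ft_force: [-7.0, -1.0, 16.9]
finger_gap: 0.0005
time_s: 8.43
tcp_pos: [0.5706, -0.0096, 0.1542]
ee_rot: [0.693, 0.141, 0.693, -0.142]
ft_force: [-6.5, -7.2, 14.5]
finger_gap: 0.0
t 8.4333 tcp [ 0.5706 -0.0096  0.1542] f [-6.5 -7.2 14.5] shift cm [ 0.02 -0.34 -0.07] turn [-0.19  0.02  0.08]
```

View pics/s5.png

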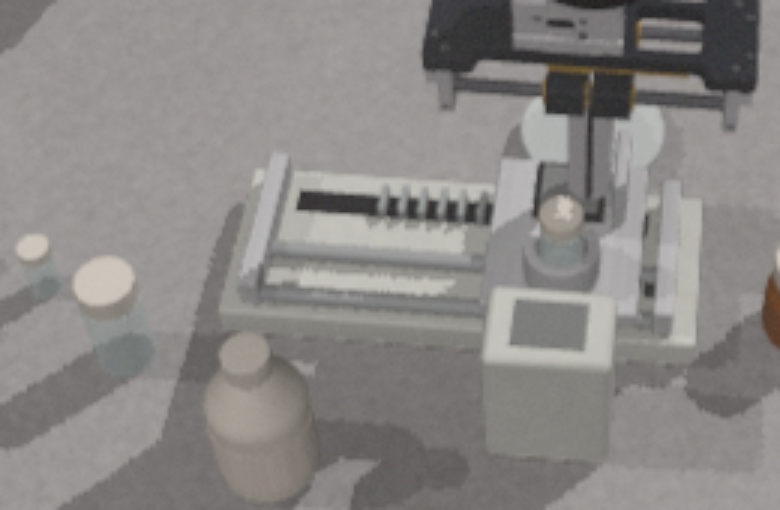

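```bash
python3 -m handwheel '[[[0,0.15,0],[0,0,0]],[[0,0.3,0],[0,0,0]],[[0,0.3,0],[0,0,0]]]' 0;python3 -m handwheel '[[[0,0.15,0],[0,0,0]],[[0,0.3,0],[0,0,0]],[[0,0.3,0],[0,0,0]]]' 0
python3 - <<'E'
from h import *
from cell import *
rel([.522+.12*.389,-.123+.12*.921,.154],1)
c=camera("top");cv2.imwrite("pics/t6.png",cv2.resize(c["color"][140:340,270:520,::-1],None,fx=3,fy=3));
c=camera("scene");cv2.imwrite("pics/s6.png",cv2.resize(c["color"][190:360,110:370,::-1],None,fx=3,fy=3));
E
```

```text
time_s: 8.73
tcp_pos: [0.5716, -0.0076, 0.1542]
ee_rot: [0.693, 0.141, 0.693, -0.143]
ft_force: [-6.9, -11.4, 15.4]
finger_gap: 0.0007
time_s: 8.98
tcp_pos: [0.5718, -0.0073, 0.1542]
ee_rot: [0.692, 0.141, 0.693, -0.144]
ft_force: [-15.1, -24.8, 23.6]
finger_gap: 0.0007
t 8.9833 tcp [ 0.5718 -0.0073  0.1542] f [-15.1 -24.8  23.6] shift cm [ 0.02 -0.6  -0.08] turn [-0.34 -0.02  0.29]
```

View pics/s6.png

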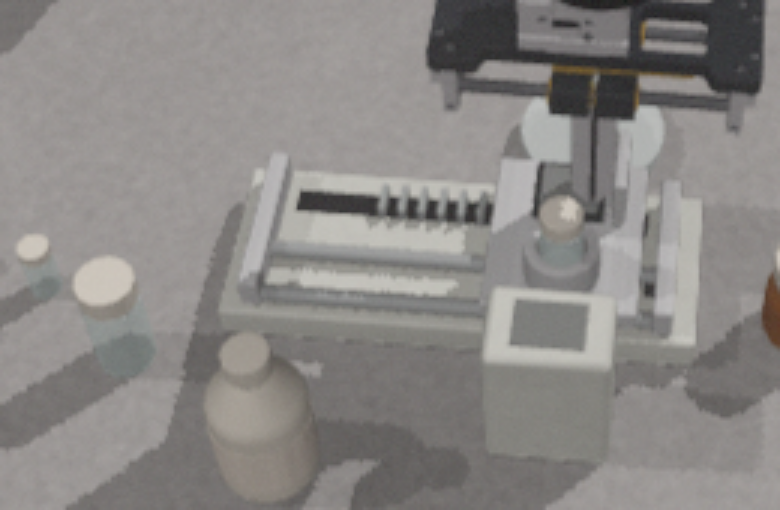

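View pics/t6.png

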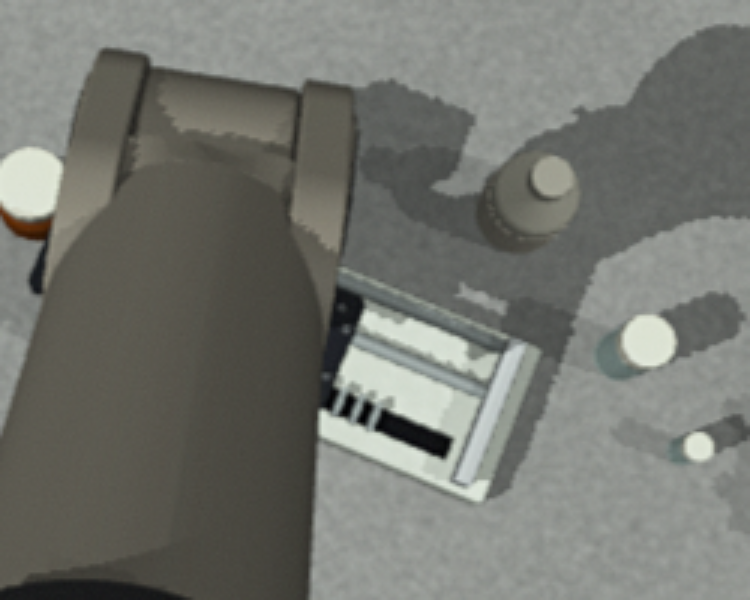

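```bash
python3 -m handwheel '[[[0,-0.15,0],[0,0,0]],[[0,-0.3,0],[0,0,0]],[[-0.1,-0.3,0],[0,0,0]],[[-0.2,-0.3,0],[0,0,0]],[[-0.3,-0.3,0],[0,0,0]],[[-0.5,-0.3,0],[0,0,0]],[[-0.7,-0.3,0],[0,0,0]],[[-1,-0.3,0],[0,0,0]],[[-1.3,-0.3,0],[0,0,0]],[[-1.3,-0.3,0],[0,0,0]]]' 0
```

```text
time_s: 9.92
tcp_pos: [0.5709, -0.0071, 0.1663]
ee_rot: [0.692, 0.141, 0.693, -0.143]
ft_force: [-5.6, -9.6, 4.5]
finger_gap: 0.0006
```

```bash
python3 -m handwheel '[[[0,-0.2,0],[0,0,0]],[[0,-0.5,0],[0,0,0]],[[-0.2,-0.9,0],[0,0,0]],[[-0.8,-1,0],[0,0,0]],[[-2,-1,0],[0,0,0]],[[-4,-1,0],[0,0,0]],[[-6.5,-1,0],[0,0,0]],[[-9,-1,0],[0,0,0]],[[-11,-1,0],[0,0,0]],[[-12,-1,0],[0,0,0]]]' 0; python3 -m handwheel '[[[0,-2,-1],[0,0,0]],[[0,-5,-3],[0,0,0]],[[0,-8,-5],[0,0,0]],[[0,-11,-7],[0,0,0]],[[0,-14,-9],[0,0,0]],[[0,-17,-10],[0,0,0]],[[0,-20,-10],[0,0,0]],[[0,-22,-10],[0,0,0]],[[0,-23,-10],[0,0,0]],[[0,-23,-10],[0,0,0]]]' 0
python3 - <<'E'
from h import *
from cell import *
print(sense()["ft_force"])
for n in ("top","scene"):
    c=camera(n);pickle.dump(c,open(n+"7.pkl","wb"));a=c["color"][140:340,270:520,::-1] if n=="top" else c["color"][190:360,110:370,::-1]
    cv2.imwrite(f"pics/{n}7.png",cv2.resize(a,None,fx=3,fy=3))
E
```

```text
time_s: 10.75
tcp_pos: [0.5689, -0.0145, 0.2903]
ee_rot: [0.694, 0.142, 0.692, -0.141]
ft_force: [1.4, -0.3, 0.9]
finger_gap: 0.0007
time_s: 11.58
tcp_pos: [0.3855, -0.1883, 0.287]
ee_rot: [0.693, 0.142, 0.693, -0.142]
ft_force: [-0.1, -0.1, 0.4]
finger_gap: 0.0006
[-0.06617616 -0.14527795  0.42703953]
```

View pics/top7.png

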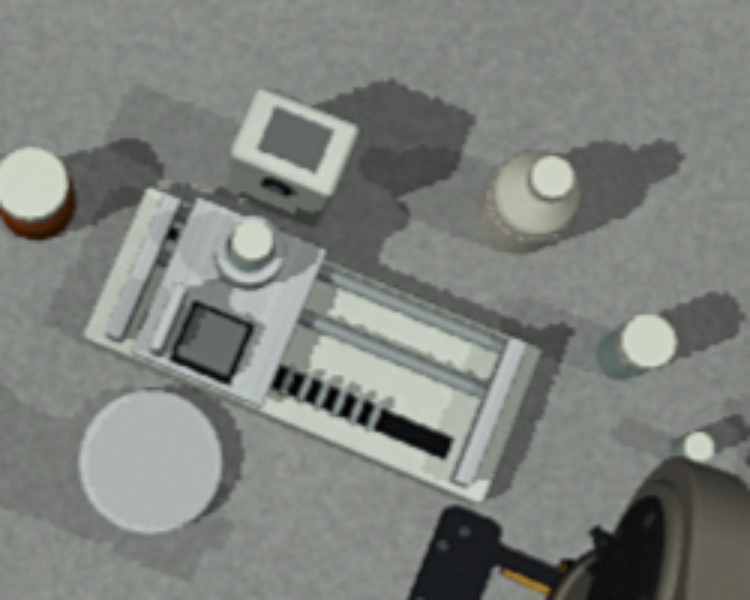

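View pics/scene7.png

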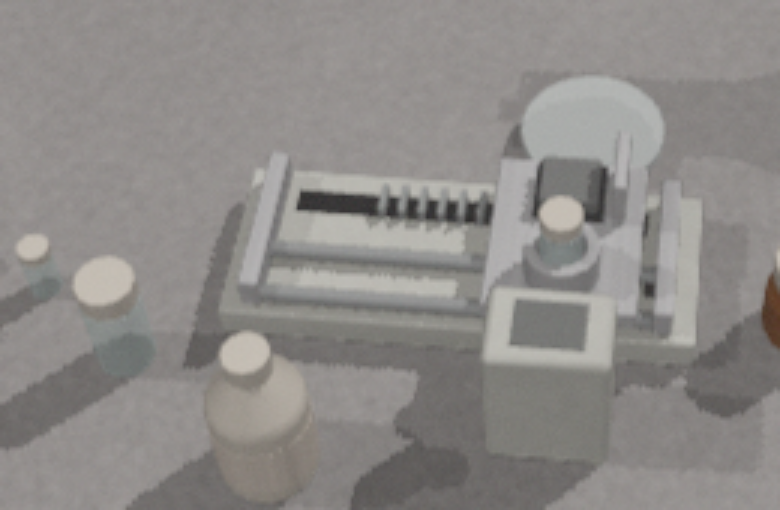

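```bash
python3 - <<'E'
from h import *
T0=pickle.load(open("top0.pkl","rb"));T1=pickle.load(open("top7.pkl","rb"));S0=pickle.load(open("scene0.pkl","rb"));S1=pickle.load(open("scene7.pkl","rb"))
def m(A,B,box,z,nm):
    g=lambda c:c["color"][:,:,1].copy()
    l,t,r,b=box;tm=g(A)[t:b,l:r];res=cv2.matchTemplate(g(B)[140:360,100:450],tm,cv2.TM_CCOEFF_NORMED)
    _,v,_,q=cv2.minMaxLoc(res);c0=((l+r)/2,(t+b)/2);c1=(q[0]+100+(r-l)/2,q[1]+140+(b-t)/2)
    d=onz(B,c1,z)-onz(A,c0,z);print(nm,round(v,2),c0,c1,np.linalg.norm(d),d.round(4))
m(T0,T1,(386,262,416,294),.064,"top button");m(S0,S1,(222,234,248,260),.064,"scene button")
m(T0,T1,(403,235,425,256),.107,"cap")
E
```

```text
top button 0.93 (401.0, 278.0) (342.0, 253.0) 0.1196465917807037 [0.0472 0.11   0.    ]
scene button 0.76 (235.0, 247.0) (304.0, 252.0) 0.1231356036469108 [0.0483 0.1133 0.    ]
cap 0.87 (414.0, 245.5) (353.0, 220.5) 0.11925786667872983 [0.046 0.11  0.   ]
```

Both cameras show about 120 mm of travel. The button is up, the vial is seated and the arm is clear, so I'm handing in.

```bash
python3 -c "
from cell import *
print(job_done())"
```

```text
the job is handed in; nothing more can be done
None
```

The carriage is at the end stop with the vial in front of the reader, and I've handed the job in. The clock stood at about 11.7 s of the 42 s allowed. `job_done()` gives no verdict, so these are my own checks.

**What I did:** I pressed the lock button fully down with the closed fingertips; the force peaked at 32 N, then I eased it to about 16 N. Holding it down, I pushed the carriage until the fingertips pressed the thumb rest and the force along the rail rose to about 29 N with no further movement. I then lifted straight up so the button could rise, backed off the rest and moved the arm away.

**Last checks:**

| Check | Result |
|---|---|
| Carriage travel, top camera | 119.6 mm at the button, 119.3 mm at the vial cap |
| Carriage travel, scene camera | 123 mm (weaker match) |
| Button | Looks raised in both pictures |
| Vial | In its socket |
| Bottle, jar and dish | Look unmoved by eye |
| Wrist force after retreat | About 0 N |

- **Disagreement:** the scene camera's travel is about 3 mm over the nominal 120 mm, which I put down to its weaker match and the camera calibration.
- **Not tested:** I judged the lock only from the raised button and did not push the carriage back to confirm it.

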